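Load the eclairs into the warming rack and switch it on

TASK

Lay every eclair flat on the floor of the empty loading pan, then carry the pan by its grip block to the warming rack and slide it onto the middle pair of runners until it is fully home against the back wall. Once it is in, turn the selector knob to the four-dot mark and let go. Leave the round tarts and everything else on the table where they are.

Things in the scene. Friction and masses are not known exactly. Their poses are not given: they have to be found in the camera images.
- eclair1: Eclair: flat-bottomed finger of choux pastry, glazed on top, 80 mm long (its x), 36 mm wide (y), firm sides 26 mm high, glaze to 33 mm, rounded ends, 25 g. Origin: centre of the underside, z up. Lies on the mat at the start (4 to 6 of them are present; absent ones read None).
- eclair2: Eclair, as eclair1.
- eclair3: Eclair, as eclair1.
- eclair4: Eclair, as eclair1.
- eclair5: Eclair, as eclair1.
- eclair6: Eclair, as eclair1.
- pan: Shallow steel loading pan, 220 mm (its x) by 186 mm (y) outside, floor 3 mm thick, rim 12 mm high and 4 mm thick (inside 212 by 178 mm), about 0.16 kg empty, its centre of mass near the origin. Origin: centre of the underside, z up. It is carried by the grip block at its -x end and enters the rack +x end first. Lies on the table at the start.
- pan_grip (a point): Centre of the pan's upright black grip block, on a flat 3 mm tongue at the pan's -x end: 155 mm from the pan's origin, 24 mm above its underside. Block 14 mm thick along x (pinch it so), 70 mm along y, from 4 to 44 mm above the underside, with 38 mm free between it and the rim. Axes as the pan's. A loaded pan hangs level at a grip of 30 N or more.
- warmer: Fixed warming rack, open at the top and at its -x front: heated base 70 mm high (x -125 to 125 mm, y -113 to 113 mm), over it two side frames to 232 mm high with three pairs of runners. Control column at its +y side: x -125 to 75 mm, y 115 to 235 mm, 200 mm high, selector knob on top. Origin: centre of the base's underside; x points into the rack, y to the column, z up.
- mid_home (a point): Where the pan's origin lies when fully home on the middle runners (against the back wall, centred), axes as the rack's. Runner ledges: 16 mm deep, 166 mm clear between, 230 mm long from the front; tops at 100 mm (lowest, holds a fixed pan of tarts, grip block up to 144 mm), 160 (middle) and 220 mm (top) above the table. 6 mm play either side of the pan.
- selector (a joint): Selector knob angle, rad, growing clockwise from above; click stops every 30 degrees: 0 = bar mark (off, pointer to the rack's +y), one dot 0.524, two 1.047, three 1.571, four 2.094, five 2.618, six 3.142 (end stop). A spring detent (peak 0.16 N m) draws it to the nearest stop when let go. At the start on off, one or two dots.
- selector_grip (a point): On the knob's axis, 10 mm below the top of its grip bar. The knob: disc 56 mm across, 8 mm high, and on it a bar 52 mm long, 14 mm wide, 32 mm high, its top 242 mm above the table; a white line on the bar points at the set mark. Axes turn with the knob: y along the bar to the white pointer end, z up.
- four_dots (a point): The four-dot mark on the dial, 41 mm from the knob's axis.
- mat: Black silicone mat under the pastries, 380 (x) by 280 mm, 3 mm thick, fixed. Origin: centre of the underside.
- tart1: Round berry tart, 60 mm across, rim 23 mm high, 45 g, on the mat among the eclairs; stays there. Origin: centre of the underside.
- tart2: Round berry tart, as tart1; stays where it is.
- shaker: Steel sugar shaker, 68 mm across, 116 mm high; bystander. Origin: centre of the underside.
- ramekin: White ramekin, 80 mm across, 45 mm high; bystander. Origin: centre of the underside.
- palette_knife: Palette knife with wooden handle, 200 mm long, lying; bystander.
- jar: Amber jar, 72 mm across, 100 mm high; bystander. Origin: centre of the underside.
- tamper: Wooden pastry tamper, foot 60 mm across, 75 mm high; bystander. Origin: centre of the underside.
Not all that is in view belongs to the job. Leave any blue or green look-alike of the eclair3 alone.

How it is judged:
On the way, in this order (a step that is already met when the one before it is completed fails the run):
1. every eclair lies flat in the pan (x of eclair1 in the frame of pan between -0.1 and 0.1 m and y of eclair1 in the frame of pan between -0.085 and 0.085 m and z of eclair1 in the frame of pan between -0.003 and 0.009 m and angle between each of eclair1, eclair2, eclair3, eclair4, eclair5, eclair6's own z axis and vertical below 0.2 rad and x of eclair2 in the frame of pan between -0.1 and 0.1 m and y of eclair2 in the frame of pan between -0.085 and 0.085 m and z of eclair2 in the frame of pan between -0.003 and 0.009 m and x of eclair3 in the frame of pan between -0.1 and 0.1 m and y of eclair3 in the frame of pan between -0.085 and 0.085 m and z of eclair3 in the frame of pan between -0.003 and 0.009 m and x of eclair4 in the frame of pan between -0.1 and 0.1 m and y of eclair4 in the frame of pan between -0.085 and 0.085 m and z of eclair4 in the frame of pan between -0.003 and 0.009 m and x of eclair5 in the frame of pan between -0.1 and 0.1 m and y of eclair5 in the frame of pan between -0.085 and 0.085 m and z of eclair5 in the frame of pan between -0.003 and 0.009 m and x of eclair6 in the frame of pan between -0.1 and 0.1 m and y of eclair6 in the frame of pan between -0.085 and 0.085 m and z of eclair6 in the frame of pan between -0.003 and 0.009 m), for 0.2 s.
2. the pan is fully home on the middle runners with every eclair in it (all of step 1 and x of pan in the frame of mid_home between -0.01 and 0.008 m and y of pan in the frame of mid_home between -0.012 and 0.012 m and z of pan in the frame of mid_home between -0.007 and 0.007 m and angle between the x axis of pan and the x axis of mid_home, either way round below 0.08 rad and angle between pan's own z axis and vertical below 0.05 rad), for 0.2 s.
3. the selector stands at four dots (value of joint selector between 1.9644 and 2.2244 rad), for 0.2 s.
At the end, for the whole second after the job is handed in: Every eclair flat inside the pan (tilt < 0.2 rad). Pan on the middle runners, at most 10 mm short of the back wall, 12 mm off centre, 7 mm in height, 0.08 rad askew. Selector within 0.13 rad of the four-dot stop. All at rest; tarts and bystanders within 30 mm of their places (all of step 2 and all of step 3 and linear speed of each of pan, eclair1, eclair2, eclair3, eclair4, eclair5, eclair6 below 0.02 m/s and velocity of joint selector below 0.05 rad/s and distance of each of tart1, tart2, shaker, ramekin, palette_knife, jar, tamper from where it was at the start of the episode below 0.03 m); the robot touches nothing.
It fails at once if a tart or another bystander is shifted more than 30 mm or knocked over (distance of any of tart1, tart2, shaker, ramekin, palette_knife, jar, tamper from where it was at the start of the episode above 0.03 m).
Of eclair1, eclair2, eclair3, eclair4, eclair5, eclair6 only 4 to 6 are there at a start; the rules pass over those that are not, and their reading is None.
At some moment in a run one of eclair1, eclair2, eclair3, eclair4, eclair5, eclair6 may be knocked a few centimetres aside while the robot is not near it.
It also fails if it takes over 210 s, if anything falls off the work surface, if the arm or the gripper's body presses on something with over 40 N, if the wrist force passes 120 N, or if a joint passes its speed limit or range.

ROBOT

A 6-joint arm with a two-finger parallel gripper is mounted at the origin on the work surface. World frame = base frame: x ahead of the robot, y to its left, z up, the work surface at z = 0. Lengths are in m, angles in rad, forces in N, time in s.
With the tool pointing down it reaches from about 0.35 to 0.85 m from the base axis. Payload 8.1 kg.
Tool frame: the origin (TCP) lies at the very end of the fingers, on their centre line; the grasp point (between the pads) lies 19 mm behind it (manip.pinch_z is the distance from the TCP to the grasp point, in m); z points along the fingers, y is the line along which they close (so a half turn about z gives the same grasp; the last joint's range is limited). The gripper opens to 93 mm and grips with 3 to 60 N. Pads are 15 mm wide; open, the fingers measure 128 mm over their backs; the gripper's body (75 mm by 188 mm) begins 65 mm behind the grasp point.
Start: joints at [-1.376, 0.13, 1.488, -0, 1.523, -0.085], TCP at [0.166, -0.577, 0.219] pointing down, gripper open.
Joint ranges: [-2.96, 2.96], [-0.89, 2.26], [0.02, 2.5], [-1.34, 4.48], [0, 2.73], [-2.66, 2.66]. Speed limits (rad/s): [2.39, 2.39, 2.79, 3.14, 3.14, 3.14].

INTERFACE

Orientations are given as a unit quaternion [w, x, y, z].
In Python, from rig import readout, grab_frame, camera_params, ticket, finder, manip gives the robot as it stands. The module is installed in compiled form; this text tells all that it offers.
- The arm moves only by the shell command python3 -m inch 'ROWS'. ROWS is JSON, a list of rows, each a list of 3 entries, a list of its own where there are three numbers: the turn, a rotation vector about the tool's x, y, z in degrees, then the shift along the tool's x, y, z in cm, then the opening, from 0 (shut) to 1 (fully open). A call has 1 to 12 rows; each row is the pose to reach, as a shift and turn from the pose commanded when the call began, along the tool's axes at that moment; what a row does not reach only later rows make up. A row lasts 1/8 s, in which the tool goes at most 62.5 mm and 10.7 degrees, less where a joint would pass 70% of its speed; a pose out of reach is approached as far as the arm can. A call with a gripper value outside its range is refused whole. The fingers move at their own pace and stop on an object; the grip force is fixed at half the most. Time passes only in rows, so rows that repeat a pose let the fingers close. It gives the time, the measured TCP pose, the force, the opening and the grip force at its end, in the units of the state.
- readout.sense(): the state, without advancing time (a new reading comes with each control period).
- grab_frame(name): name is "scene" or "side" or "wrist"; returns (picture, depth): 480x640x3 uint8, red, green, blue; 480x640 float32, m along the optical axis (not along the pixel's ray), 0 where there is no reading.
- camera_params(name): a dict with "intrinsics" (3x3 intrinsics, pixels), "rvec" (rotation vector, rad) and "tvec" (3), from world to camera coordinates, as OpenCV has them; the wrist camera has in their place "T_tool_cam" (4x4, takes a point from camera to tool coordinates, whose origin is the TCP and whose axes are the flange's). Camera axes: x right, y down, z forward; pixel columns grow to the right and rows downward; lengths in m; the calibration is good to about 2 mm. A picture is of the moment at which its call begins: read the wrist's pose just before it. camera_params takes no time and is no camera call.
- ticket.hand_in(): hands the job in; it is judged then, once.
Trained networks look in the newest picture that a camera, given by its name, has taken for a name from the list of things; names that differ only in an ending like _2 or _b are one class to them, and where a whole thing is asked for, a point or a joint stands for the part that bears it (a point fixed in the world has none). Each returns a list of dicts, best first, with "score" (0 to 1); they miss things now and then, are a little off and sometimes report something else, mostly with a low value. They report only what shows in the picture. A call takes as long as a camera call. They do not tell look-alikes from the thing itself.
- finder.trace(camera, thing): "mask" (480x640 bool, what is visible of it) and "at" ([column, row] in pixels, amid what is visible of it).
The state is a dict: "t": time; "joint_positions": joint angles; "joint_velocities": joint speeds; "effort": joint torques, N m; "ee_pos": TCP position; "eef_rot": TCP orientation; "ft_force": force on the tool from outside, world axes, zero at the start; "moment": the same for the moment, N m; "gripper_width": opening from 0.0 (shut) to 1.0 (fully open); "grasp_force": force on a finger pad.
Only numpy, scipy, OpenCV 4.12 (cv2) and the standard library are available. Lean on these libraries where they do the work, as an engineer would, in place of code of your own. Each camera call takes 0.05 s, during which the arm holds its last target. There are 200 camera calls.

## Working session

There is one attempt and no reset: what is moved stays moved. The work goes in short steps, Python scripts to look and compute and a shell command to move; the robot and the scene stay as the last step left them, time stands still between calls to the robot, and variables do not carry over. Pictures are saved under pics/ and viewed, at most 17 in all, crops included, and the job is handed in when it is done.

```bash
mkdir -p pics; cat > h.py <<'E'
import numpy as np, cv2
from scipy.spatial.transform import Rotation as R
from rig import readout, grab_frame, camera_params, ticket, finder, manip
def tool():
    s=readout.sense(); q=s['eef_rot']; M=np.eye(4); M[:3,:3]=R.from_quat([q[1],q[2],q[3],q[0]]).as_matrix(); M[:3,3]=s['ee_pos']; return M
def cam(name):
    """returns img, world xyz per pixel"""
    T=tool(); p=camera_params(name); K=np.array(p['intrinsics'])
    if name=='wrist': W=T@np.array(p['T_tool_cam'])
    else:
        C=np.eye(4); C[:3,:3]=cv2.Rodrigues(np.array(p['rvec'],float))[0]; C[:3,3]=np.ravel(p['tvec']); W=np.linalg.inv(C)
    img,d=grab_frame(name)
    v,u=np.mgrid[:480,:640]
    P=np.stack([(u-K[0,2])/K[0,0]*d,(v-K[1,2])/K[1,1]*d,d],-1)
    X=P@W[:3,:3].T+W[:3,3]; X[d==0]=np.nan
    return img,X,K,W
def save(n,img): cv2.imwrite(f'pics/{n}.png',img[:,:,::-1])
E
python3 - <<'E'
from h import *
np.set_printoptions(precision=3,suppress=True)
for c in ['scene','side']:
    img,X,K,W=cam(c); save(c+'0',img); print(c,W[:3,3],W[:3,2])
    for n in ['eclair1','pan','warmer','selector','tart1','mat','pan_grip','shaker','ramekin','palette_knife','jar','tamper']:
        for r in finder.trace(c,n):
            p=X[r['mask']]; p=p[~np.isnan(p[:,0])]
            if len(p): print(n,round(r['score'],2),np.round(r['at']),len(p),np.median(p,0),p.min(0),p.max(0))
print(manip.pinch_z, readout.sense())
E
```

```text
scene [ 1.28  -0.325  1.183] [-0.611  0.196 -0.767]
eclair1 0.94 [365. 222.] 346 [0.331 0.123 0.027] [ 0.294  0.091 -0.001] [0.357 0.159 0.037]
eclair1 0.87 [209. 339.] 537 [ 0.586 -0.393  0.031] [ 0.538 -0.432  0.   ] [ 0.602 -0.353  0.042]
eclair1 0.86 [192. 299.] 446 [ 0.451 -0.415  0.031] [ 0.412 -0.45  -0.   ] [ 0.475 -0.382  0.04 ]
eclair1 0.85 [209. 269.] 424 [ 0.355 -0.356  0.031] [ 0.314 -0.391 -0.002] [ 0.379 -0.322  0.042]
eclair1 0.8 [222. 218.] 353 [ 0.181 -0.3    0.027] [ 0.119 -0.339 -0.005] [ 0.196 -0.262  0.038]
eclair1 0.69 [269. 277.] 382 [ 0.452 -0.209  0.031] [ 0.413 -0.241 -0.002] [ 0.474 -0.174  0.041]
eclair1 0.66 [173. 333.] 529 [ 0.54  -0.476  0.031] [ 0.51  -0.516 -0.   ] [ 0.558 -0.438  0.041]
eclair1 0.65 [255. 310.] 433 [ 0.533 -0.267  0.032] [ 0.498 -0.301  0.001] [ 0.555 -0.231  0.041]
pan 0.84 [345. 295.] 5187 [ 0.539 -0.026  0.003] [ 0.421 -0.178 -0.008] [0.64  0.105 0.048]
pan 0.69 [255. 310.] 462 [ 0.532 -0.267  0.031] [ 0.496 -0.302 -0.001] [ 0.555 -0.228  0.041]
warmer 0.65 [481. 229.] 15639 [0.548 0.356 0.13 ] [ 0.324  0.203 -0.005] [0.697 0.656
[... 3653 characters left out ...]
0.006] [0.796 0.251 0.104]
tamper 0.9 [291. 279.] 428 [ 0.377 -0.041  0.029] [ 0.35  -0.064 -0.004] [0.407 0.033 0.078]
tamper 0.75 [282. 376.] 623 [ 0.342 -0.364  0.031] [ 0.31  -0.392 -0.001] [ 0.374 -0.299  0.04 ]
0.0188 {'t': 1.3, 'joint_positions': array([-1.376,  0.13 ,  1.488, -0.   ,  1.523, -0.085]), 'joint_velocities': array([ 0.002,  0.001,  0.001, -0.   ,  0.   , -0.002]), 'effort': array([  0.   , -55.975, -49.205,   0.077,   0.023,   0.   ]), 'ee_pos': array([ 0.166, -0.577,  0.219]), 'eef_rot': array([-0.   ,  0.99 ,  0.139, -0.   ]), 'ft_force': array([ 0.535,  0.031, -0.454]), 'moment': array([-0.007,  0.019,  0.003]), 'grasp_force': 0.0, 'gripper_width': 1.0004571651551213}
```

View pics/scene0.png

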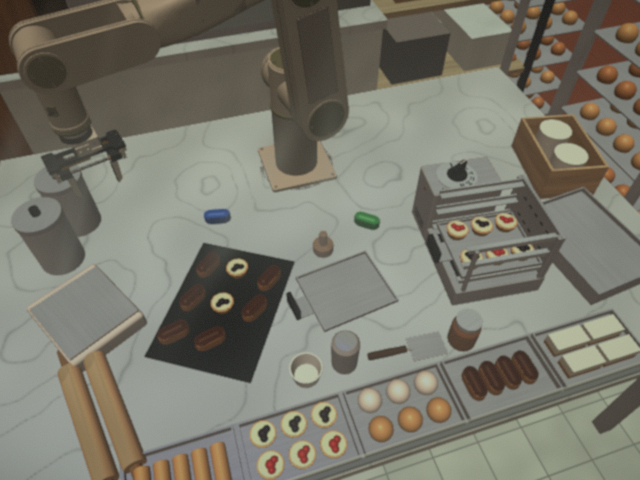

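View pics/side0.png

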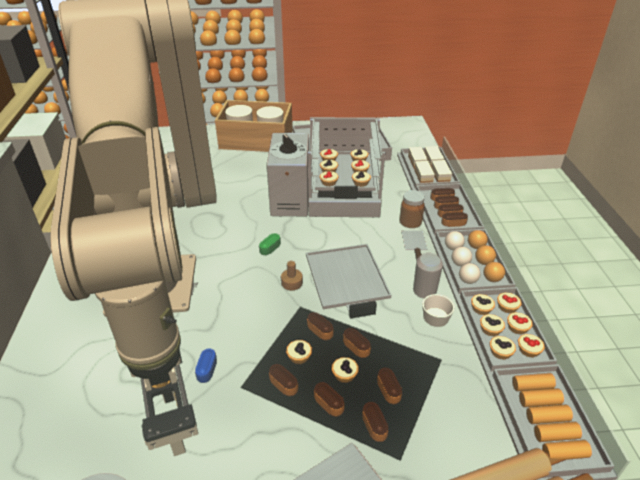

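Scene view: six brown eclairs on the mat at (207,263), (192,297), (173,331), (209,337), (255,307) and (269,277), with tarts at (236,267) and (222,302). The pan is at (345,292) with its grip at (293,305). The rack is at (490,230) with the knob at (458,172). The blue and green decoys lie off the mat.

```bash
cat > fit.py <<'E'
from h import *
np.set_printoptions(precision=4,suppress=True)
def rect(P):
    (c,s,a)=cv2.minAreaRect((P[:,:2]*1000).astype(np.float32))
    if s[0]<s[1]: s=s[::-1]; a+=90
    return np.array(c)/1000,np.array(s),(a+90)%180-90   # centre m, size mm (long,short), long-axis angle deg
def blobs(c,sel,minn=60):
    img,X,K,W=c; m=sel(X).astype(np.uint8); n,l=cv2.connectedComponents(m,connectivity=4)
    return [X[l==i] for i in range(1,n) if (l==i).sum()>=minn]
E
python3 - <<'E'
from fit import *
C={c:cam(c) for c in ['scene','side']}
for c,v in C.items():
    print(c)
    inm=lambda X:(X[...,2]>.022)&(X[...,2]<.045)&(X[...,0]>.22)&(X[...,0]<.68)&(X[...,1]<-.15)&(X[...,1]>-.56)
    for P in blobs(v,inm): print('pastry',len(P),*rect(P),P[:,2].max())
    g=lambda X:(X[...,2]>.034)&(X[...,2]<.055)&(X[...,0]>.42)&(X[...,0]<.6)&(X[...,1]<-.09)&(X[...,1]>-.2)
    for P in blobs(v,g,20): print('grip',len(P),*rect(P))
    r=finder.trace
    X=v[1]; 
    top=lambda X:(X[...,2]>.192)&(X[...,2]<.207)&(X[...,0]>.25)&(X[...,0]<.5)&(X[...,1]>.15)
    for P in blobs(v,top): print('column',len(P),*rect(P))
    k=lambda X:(X[...,2]>.234)&(X[...,2]<.25)&(X[...,0]>.3)&(X[...,0]<.5)&(X[...,1]>.2)&(X[...,1]<.5)
    for P in blobs(v,k,15): print('knob',len(P),*rect(P))
    f=lambda X:(X[...,2]>.226)&(X[...,2]<.242)&(X[...,0]>.3)&(X[...,0]<.85)&(X[...,1]>.1)&(X[...,1]<.7)
    for P in blobs(v,f,40): print('frame',len(P),*rect(P))
    finder_masks=[]
    grab_frame(c)
    m=finder.trace(c,'pan')[0]['mask']; P=X[m]; P=P[(P[:,2]<.02)]; P=P[np.isfinite(P[:,0])]
    # main body: drop tongue
    H,xe,ye=np.histogram2d(P[:,0],P[:,1],bins=60)
    print('pan',*rect(P), *[np.percentile(P[:,i],[.5,99.5]) for i in (0,1)])
E
python3 - <<'E'
import cv2
a=cv2.imread('pics/scene0.png'); 
b=cv2.resize(a[150:310,400:560],None,fx=3.7,fy=3.7,interpolation=2); cv2.imwrite('pics/rackcrop.png',b)
E
```

```text
scene
pastry 309 [ 0.3464 -0.3579] [76.5044 41.4557] -47.6935920715332 0.041468624798815634
pastry 283 [ 0.3854 -0.2829] [57.2656 56.859 ] -47.93012619018555 0.0390208269006016
pastry 327 [ 0.4428 -0.2069] [79.0759 39.5839] -49.78681564331055 0.041037432720106404
pastry 353 [ 0.4437 -0.4143] [79.1616 40.3121] -46.173770904541016 0.04050147262893078
pastry 151 [ 0.5533 -0.1681] [73.069 16.142] 9.052288055419922 0.044958039885347745
pastry 330 [ 0.4869 -0.3425] [59.6444 55.317 ] -8.630973815917969 0.03929215033469924
pastry 365 [ 0.5247 -0.2659] [77.8001 37.204 ] -55.51230239868164 0.041484170465858394
pastry 407 [ 0.5319 -0.4775] [79.406 41.432] -77.86549186706543 0.040261537322061836
pastry 410 [ 0.5785 -0.3927] [79.1916 39.9187] -78.38374900817871 0.04097240381678646
grip 25 [ 0.4323 -0.1932] [21.9592 12.9793] -2.6089859008789062
grip 138 [ 0.5532 -0.1676] [73.1566 14.7785] 8.398078918457031
column 1548 [0.395  0.3619] [199.5275 124.01  ] 84.21015930175781
knob 93 [0.3955 0.3475] [57.4011 16.4484] -65.12882423400879
frame 89 [0.3955 0.3475] [57.4011 16.4484] -65.12882423400879
frame
[... 638 characters left out ...]
026969909668 0.039036449410395746
pastry 492 [ 0.5754 -0.3922] [81.0502 35.9035] -77.32651996612549 0.04036560245957732
pastry 541 [ 0.44  -0.415] [80.0206 37.3409] -53.93946838378906 0.04122835343291298
pastry 581 [ 0.5289 -0.4766] [80.1647 36.3124] -74.51873111724854 0.04042535503658262
grip 169 [ 0.5501 -0.1654] [69.2535 21.2763] 7.028064250946045
column 1093 [0.3933 0.3627] [204.7416 119.8476] 83.88379669189453
knob 56 [0.3934 0.3466] [58.1128 18.531 ] -68.08968353271484
frame 298 [0.5702 0.3735] [246.9016 223.6127] 83.75486755371094
frame 71 [0.3931 0.3478] [59.88   17.9722] -65.08012390136719
pan [ 0.5329 -0.0328] [287.5472 189.0571] -82.51888513565063 [0.4305 0.6309] [-0.1747  0.1041]
```

View pics/rackcrop.png

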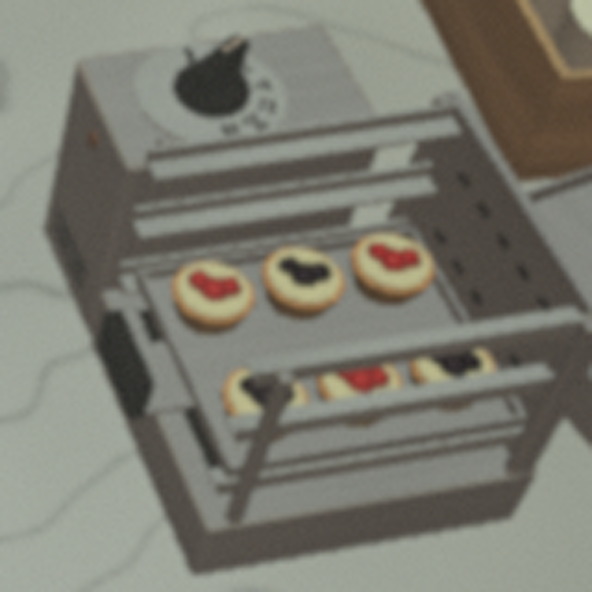

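Crop: the knob at about (215,85) has its white pointer end towards (240,45). That puts the pointer at a world angle near 115°, which is two dots, so it needs 60° clockwise.

```bash
cat > plan.py <<'E'
from fit import *
PAN=(np.array([.5294,-.0132]),98.2)
SL=[(0,-.044),(0,.044),(-.064,-.044),(-.064,.044),(.064,-.044),(.064,.044)]
def pose(x,y,z,a):  # a: world angle (deg) of tool y, tool z down
    M=np.eye(4); r=np.radians(a); Y=np.array([np.cos(r),np.sin(r),0]); Z=np.array([0,0,-1.])
    M[:3,:3]=np.stack([np.cross(Y,Z),Y,Z],1); M[:3,3]=[x,y,z]; return M
def rel(A,B):
    D=np.linalg.inv(A)@B; return R.from_matrix(D[:3,:3]).as_rotvec(degrees=True).round(1), (D[:3,3]*100).round(2)
def slot(i,z):
    c,a=PAN; r=np.radians(a); x,y=SL[i]
    return pose(c[0]+x*np.cos(r)-y*np.sin(r),c[1]+x*np.sin(r)+y*np.cos(r),z,a)
def pastries():
    out={}
    for c in ['scene','side']:
        v=cam(c)
        inm=lambda X:(X[...,2]>.022)&(X[...,2]<.045)&(X[...,0]>.22)&(X[...,0]<.72)&(X[...,1]<-.15)&(X[...,1]>-.56)
        for P in blobs(v,inm):
            q,s,a=rect(P)
            if s[0]>68 and s[1]>30: out.setdefault(c,[]).append((q,a))
    res=[]
    for q,a in out.get('side',[])+out.get('scene',[]):
        for r in res:
            if np.hypot(*(r[0][0]-q))<.02: r.append((q,a)); break
        else: res.append([(q,a)])
    return [(np.mean([q for q,_ in r],0),np.mean([a for _,a in r]),len(r)) for r in res]
def chain(A,B):
    for b,n in B: print(n,*rel(A,b)); A=b
def nxt(i,k):
    es=pastries(); es=sorted(es,key=lambda e:e[0][0]); 
    for e in es: print(e)
    q,a,_=es[k]; chain(tool(),[(pose(*q,.10,a+90),'above'),(pose(*q,.007,a+90),'down'),(pose(*q,.10,a+90),'up'),(slot(i,.10),'slot'),(slot(i,.009),'lower')])
if __name__=='__main__':
    import sys; nxt(int(sys.argv[1]),int(sys.argv[2]))
E
python3 plan.py 0 0
```

```text
(array([ 0.3457, -0.3572]), np.float64(-51.29487228393555), 2)
(array([ 0.4408, -0.2056]), np.float64(-52.61619567871094), 2)
(array([ 0.4414, -0.4152]), np.float64(-51.729413986206055), 2)
(array([ 0.5229, -0.2658]), np.float64(-56.23765754699707), 2)
(array([ 0.5307, -0.4776]), np.float64(-74.45800113677979), 2)
(array([ 0.5776, -0.3925]), np.float64(-77.47081899642944), 2)
above [   0.    -0.  -112.7] [ 23.36 -16.12  11.87]
down [0. 0. 0.] [0.  0.  9.3]
up [0. 0. 0.] [ 0.   0.  -9.3]
slot [  0.    0.  -59.5] [13.12 39.64  0.  ]
lower [ 0.  0. -0.] [0.  0.  9.1]
```

```bash
python3 -m inch '[[[0,0,-112.7],[23.4,-16.1,11.9],0.65],[[0,0,-112.7],[23.4,-16.1,11.9],0.65],[[0,0,-112.7],[23.4,-16.1,11.9],0.65],[[0,0,-112.7],[23.4,-16.1,11.9],0.65],[[0,0,-112.7],[23.4,-16.1,11.9],0.65],[[0,0,-112.7],[23.4,-16.1,11.9],0.65],[[0,0,-112.7],[23.4,-16.1,11.9],0.65],[[0,0,-112.7],[23.4,-16.1,11.9],0.65],[[0,0,-112.7],[23.4,-16.1,11.9],0.65],[[0,0,-112.7],[23.4,-16.1,11.9],0.65],[[0,0,-112.7],[23.4,-16.1,11.9],0.65],[[0,0,-112.7],[23.4,-16.1,11.9],0.65]]'; python3 plan.py 0 0
python3 -c "
from h import *
img,_,_,_=cam('wrist'); save('w1',img)"
```

```text
t: 3.2
ee_pos: [0.3462, -0.3574, 0.0997]
eef_rot: [0.0, 0.433, 0.901, -0.0]
ft_force: [0.1, 1.4, 0.5]
gripper_width: 0.65
grasp_force: 0.0
(array([ 0.3455, -0.357 ]), np.float64(-48.58066749572754), 2)
(array([ 0.4414, -0.4148]), np.float64(-52.1781063079834), 2)
(array([ 0.4426, -0.2049]), np.float64(-53.59549331665039), 1)
(array([ 0.523 , -0.2657]), np.float64(-55.23325252532959), 2)
(array([ 0.5308, -0.4775]), np.float64(-76.31301069259644), 2)
(array([ 0.577 , -0.3923]), np.float64(-75.28182172775269), 2)
above [ 0.   0.  -2.8] [ 0.07 -0.03 -0.03]
down [0. 0. 0.] [0.  0.  9.3]
up [0. 0. 0.] [ 0.   0.  -9.3]
slot [  0.    0.  -56.8] [11.2  40.21  0.  ]
lower [ 0.  0. -0.] [0.  0.  9.1]
```

View pics/w1.png

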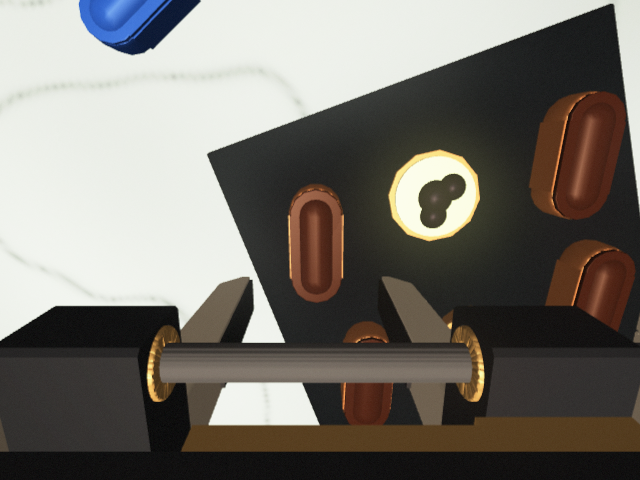

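The eclair is centred between the fingers at (316,243) and aligned with them, so I pick it up now.

```bash
python3 -m inch '[[[0,0,0],[0,0,5],0.65],[[0,0,0],[0,0,8],0.65],[[0,0,0],[0,0,9.3],0.65],[[0,0,0],[0,0,9.3],0.65],[[0,0,0],[0,0,9.3],0.2],[[0,0,0],[0,0,9.3],0.2],[[0,0,0],[0,0,9.3],0.2],[[0,0,0],[0,0,9.3],0.2],[[0,0,0],[0,0,7],0.2],[[0,0,0],[0,0,3],0.2],[[0,0,0],[0,0,0],0.2]]'
python3 -m inch '[[[0,0,-57],[11.2,40.2,0],0.2],[[0,0,-57],[11.2,40.2,0],0.2],[[0,0,-57],[11.2,40.2,0],0.2],[[0,0,-57],[11.2,40.2,0],0.2],[[0,0,-57],[11.2,40.2,0],0.2],[[0,0,-57],[11.2,40.2,0],0.2],[[0,0,-57],[11.2,40.2,0],0.2],[[0,0,-57],[11.2,40.2,0],0.2],[[0,0,-57],[11.2,40.2,0],0.2],[[0,0,-57],[11.2,40.2,0],0.2]]'
python3 -c "
from plan import *
print(rel(tool(),slot(0,.1)))
img,_,_,_=cam('wrist'); save('w2',img)"
```

```text
t: 4.72
ee_pos: [0.3463, -0.3575, 0.1011]
eef_rot: [0.0, 0.433, 0.902, -0.0]
ft_force: [0.6, -0.4, -1.0]
gripper_width: 0.384
grasp_force: 30.0
t: 5.98
ee_pos: [0.589, -0.0196, 0.0995]
eef_rot: [-0.0, -0.049, 0.999, -0.0]
ft_force: [0.0, 0.1, -1.0]
gripper_width: 0.384
grasp_force: 30.0
(array([-0. , -0. , -2.6]), array([ 1.47,  1.41, -0.05]))
```

View pics/w2.png

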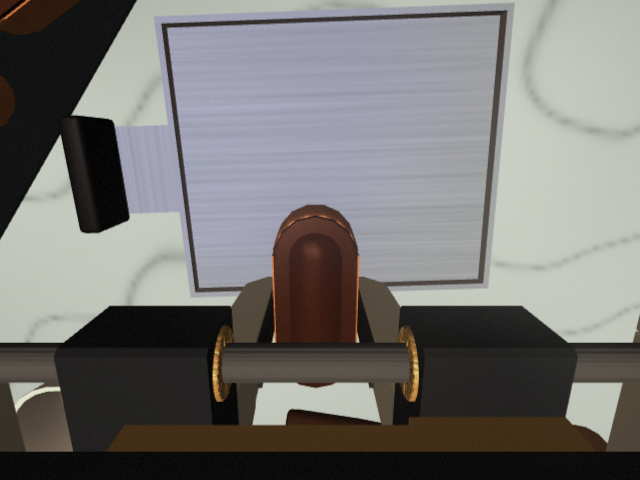

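The eclair is held and the pan lies ahead at (335,150). I am 2 cm off because I skipped a turn, so I correct that, lower and release.

```bash
python3 -m inch '[[[0,0,-2.6],[1.5,1.4,0],0.2],[[0,0,-2.6],[1.5,1.4,0],0.2],[[0,0,-2.6],[1.5,1.4,5],0.2],[[0,0,-2.6],[1.5,1.4,8],0.2],[[0,0,-2.6],[1.5,1.4,9],0.2],[[0,0,-2.6],[1.5,1.4,9],0.2],[[0,0,-2.6],[1.5,1.4,9],0.55],[[0,0,-2.6],[1.5,1.4,9],0.55],[[0,0,-2.6],[1.5,1.4,8],0.55],[[0,0,-2.6],[1.5,1.4,4],0.6],[[0,0,-2.6],[1.5,1.4,0],0.65]]'
python3 plan.py 1 1
```

```text
t: 7.4
ee_pos: [0.5732, -0.0059, 0.1013]
eef_rot: [-0.0, -0.073, 0.997, 0.0]
ft_force: [0.9, -0.5, 0.3]
gripper_width: 0.636
grasp_force: 0.0
(array([ 0.4412, -0.415 ]), np.float64(-52.45227241516113), 2)
(array([ 0.4416, -0.2059]), np.float64(-51.3723201751709), 2)
(array([ 0.5229, -0.2655]), np.float64(-57.04003143310547), 2)
(array([ 0.5309, -0.4774]), np.float64(-75.1670446395874), 2)
(array([ 0.5773, -0.3927]), np.float64(-76.55897855758667), 2)
above [ 0.2  0.6 59.7] [ 16.34 -17.78   0.54]
down [ 0.  0. -0.] [-0.  -0.   9.3]
up [ 0.  0. -0.] [-0.  -0.  -9.3]
slot [  0.    0.  -59.6] [11.8 15.1  0. ]
lower [ 0.  0. -0.] [-0.  -0.   9.1]
```

```bash
python3 -m inch '[[[0,0,59.7],[16.3,-17.8,0],0.65],[[0,0,59.7],[16.3,-17.8,0],0.65],[[0,0,59.7],[16.3,-17.8,0],0.65],[[0,0,59.7],[16.3,-17.8,0],0.65],[[0,0,59.7],[16.3,-17.8,0],0.65],[[0,0,59.7],[16.3,-17.8,0],0.65],[[0,0,59.7],[16.3,-17.8,0],0.65],[[0,0,59.7],[16.3,-17.8,0],0.65],[[0,0,59.7],[16.3,-17.8,5],0.65],[[0,0,59.7],[16.3,-17.8,8],0.65],[[0,0,59.7],[16.3,-17.8,9.3],0.65],[[0,0,59.7],[16.3,-17.8,9.3],0.6]]'
python3 -m inch '[[[0,0,0],[0,0,0],0.2],[[0,0,0],[0,0,0],0.2],[[0,0,0],[0,0,0],0.2],[[0,0,0],[0,0,0],0.2],[[0,0,0],[0,0,-3],0.2],[[0,0,0],[0,0,-7],0.2],[[0,0,0],[0,0,-9.3],0.2]]'
python3 -m inch '[[[0,0,-59.6],[11.8,15.1,0],0.2],[[0,0,-59.6],[11.8,15.1,0],0.2],[[0,0,-59.6],[11.8,15.1,0],0.2],[[0,0,-59.6],[11.8,15.1,0],0.2],[[0,0,-59.6],[11.8,15.1,0],0.2],[[0,0,-59.6],[11.8,15.1,0],0.2],[[0,0,-59.6],[11.8,15.1,0],0.2],[[0,0,-59.6],[11.8,15.1,0],0.2]]'
python3 -c "
from plan import *
print(rel(tool(),slot(1,.009)))"
```

```text
t: 9.0
ee_pos: [0.4375, -0.2053, 0.0062]
eef_rot: [-0.001, 0.433, 0.901, 0.0]
ft_force: [-0.1, -0.1, 0.1]
gripper_width: 0.612
grasp_force: 0.0
t: 9.88
ee_pos: [0.4387, -0.2063, 0.102]
eef_rot: [0.001, 0.433, 0.901, -0.0]
ft_force: [-0.6, 0.7, -0.2]
gripper_width: 0.384
grasp_force: 30.0
t: 10.88
ee_pos: [0.4821, -0.0193, 0.0997]
eef_rot: [0.0, -0.071, 0.998, 0.0]
ft_force: [0.6, 0.3, -0.7]
gripper_width: 0.383
grasp_force: 30.0
(array([ 0. ,  0. , -0.1]), array([-0.37, -0.07,  9.07]))
```

```bash
python3 -m inch '[[[0,0,0],[-0.4,0,5],0.2],[[0,0,0],[-0.4,0,8],0.2],[[0,0,0],[-0.4,0,9],0.2],[[0,0,0],[-0.4,0,9],0.2],[[0,0,0],[-0.4,0,9],0.55],[[0,0,0],[-0.4,0,9],0.55],[[0,0,0],[-0.4,0,8],0.55],[[0,0,0],[-0.4,0,4],0.6],[[0,0,0],[-0.4,0,0],0.65],[[0,0,0],[-0.4,0,0],0.65]]'
python3 plan.py 2 1
python3 -c "
from plan import *
img,_,_,_=cam('wrist'); save('w3',img)"
```

```text
t: 12.12
ee_pos: [0.4894, -0.0191, 0.1047]
eef_rot: [0.004, -0.072, 0.997, -0.001]
ft_force: [0.9, 0.4, 0.1]
gripper_width: 0.644
grasp_force: 0.0
(array([ 0.4735, -0.4128]), np.float64(-54.60828399658203), 2)
(array([ 0.5237, -0.2662]), np.float64(-55.935237884521484), 2)
(array([ 0.5312, -0.4775]), np.float64(-74.0852279663086), 2)
(array([ 0.5778, -0.3924]), np.float64(-76.14582538604736), 2)
above [ 0.   0.1 64.2] [ -0.12 -25.02   0.08]
down [ 0.  0. -0.] [0.  0.  9.3]
up [ 0.  0. -0.] [ 0.   0.  -9.3]
slot [  0.    0.  -64.1] [12.96 15.81  0.  ]
lower [ 0.  0. -0.] [-0.   0.   9.1]
```

View pics/w3.png

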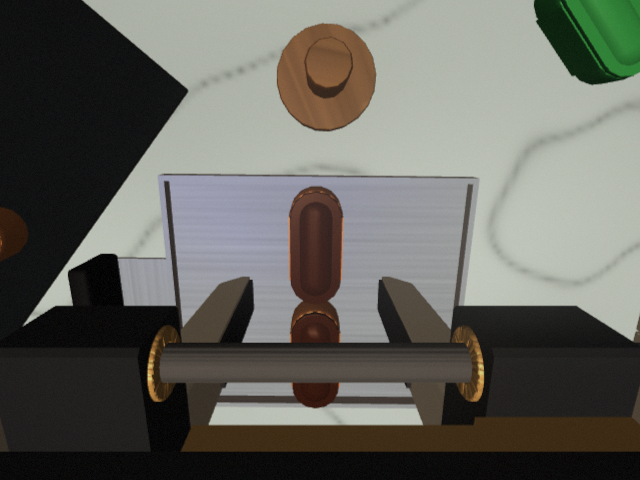

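Both eclairs lie neatly mid-pan at (316,245) and (316,350), side ends together. One eclair on the mat was knocked, and its new pose is already measured. Next is the third eclair.

```bash
python3 -m inch '[[[0,0,64.2],[-0.1,-25,0],0.65],[[0,0,64.2],[-0.1,-25,0],0.65],[[0,0,64.2],[-0.1,-25,0],0.65],[[0,0,64.2],[-0.1,-25,0],0.65],[[0,0,64.2],[-0.1,-25,0],0.65],[[0,0,64.2],[-0.1,-25,0],0.65],[[0,0,64.2],[-0.1,-25,0],0.65],[[0,0,64.2],[-0.1,-25,0],0.65],[[0,0,64.2],[-0.1,-25,5],0.65],[[0,0,64.2],[-0.1,-25,8],0.65],[[0,0,64.2],[-0.1,-25,9.3],0.65],[[0,0,64.2],[-0.1,-25,9.3],0.6]]'
python3 -m inch '[[[0,0,0],[0,0,0],0.2],[[0,0,0],[0,0,0],0.2],[[0,0,0],[0,0,0],0.2],[[0,0,0],[0,0,0],0.2],[[0,0,0],[0,0,-3],0.2],[[0,0,0],[0,0,-7],0.2],[[0,0,0],[0,0,-9.3],0.2]]'
python3 -m inch '[[[0,0,-64.1],[13,15.8,0],0.2],[[0,0,-64.1],[13,15.8,0],0.2],[[0,0,-64.1],[13,15.8,0],0.2],[[0,0,-64.1],[13,15.8,0],0.2],[[0,0,-64.1],[13,15.8,0],0.2],[[0,0,-64.1],[13,15.8,0],0.2],[[0,0,-64.1],[13,15.8,0],0.2],[[0,0,-64.1],[13,15.8,0],0.2],[[0,0,-64.1],[13,15.8,0],0.2]]'
python3 -c "
from plan import *
print(rel(tool(),slot(2,.009)))"
```

```text
t: 13.78
ee_pos: [0.5226, -0.2655, 0.0062]
eef_rot: [-0.001, 0.469, 0.883, 0.0]
ft_force: [-0.2, 0.6, 0.8]
gripper_width: 0.61
grasp_force: 0.0
t: 14.65
ee_pos: [0.5237, -0.2665, 0.1021]
eef_rot: [0.001, 0.469, 0.883, -0.0]
ft_force: [0.8, -0.6, -0.0]
gripper_width: 0.382
grasp_force: 30.0
t: 15.78
ee_pos: [0.581, -0.0699, 0.0996]
eef_rot: [-0.0, -0.07, 0.998, 0.0]
ft_force: [0.9, -0.4, -0.9]
gripper_width: 0.384
grasp_force: 30.0
(array([ 0. , -0. , -0.2]), array([-0.1 , -0.05,  9.06]))
```

```bash
python3 -m inch '[[[0,0,0],[-0.1,0,4],0.2],[[0,0,0],[-0.1,0,6],0.2],[[0,0,0],[-0.1,0,8],0.2],[[0,0,0],[-0.1,0,9],0.2],[[0,0,0],[-0.1,0,9],0.2],[[0,0,0],[-0.1,0,9],0.48],[[0,0,0],[-0.1,0,9],0.48],[[0,0,0],[-0.1,0,8],0.48],[[0,0,0],[-0.1,0,5],0.48],[[0,0,0],[-0.1,0,0],0.65],[[0,0,0],[-0.1,0,0],0.65]]'
python3 plan.py 3 0
```

```text
t: 17.15
ee_pos: [0.5861, -0.0705, 0.1062]
eef_rot: [0.005, -0.071, 0.997, -0.001]
ft_force: [-0.3, -0.3, 0.0]
gripper_width: 0.631
grasp_force: 0.0
(array([ 0.4729, -0.4127]), np.float64(-54.33590316772461), 2)
(array([ 0.5315, -0.4773]), np.float64(-74.68542718887329), 2)
(array([ 0.5777, -0.393 ]), np.float64(-76.45404100418091), 2)
above [ 0.   0.2 62.5] [ 15.74 -32.38   0.1 ]
down [ 0.  0. -0.] [-0.   0.   9.3]
up [ 0.  0. -0.] [-0.   0.  -9.3]
slot [  0.    0.  -62.5] [25.51 21.03  0.  ]
lower [ 0.  0. -0.] [0.  0.  9.1]
```

```bash
python3 -m inch '[[[0,0,62.5],[15.7,-32.4,0],0.65],[[0,0,62.5],[15.7,-32.4,0],0.65],[[0,0,62.5],[15.7,-32.4,0],0.65],[[0,0,62.5],[15.7,-32.4,0],0.65],[[0,0,62.5],[15.7,-32.4,0],0.65],[[0,0,62.5],[15.7,-32.4,0],0.65],[[0,0,62.5],[15.7,-32.4,0],0.65],[[0,0,62.5],[15.7,-32.4,0],0.65],[[0,0,62.5],[15.7,-32.4,0],0.65],[[0,0,62.5],[15.7,-32.4,0],0.65]]'
python3 -m inch '[[[0,0,0],[0,0,5],0.65],[[0,0,0],[0,0,8],0.65],[[0,0,0],[0,0,9.3],0.65],[[0,0,0],[0,0,9.3],0.6],[[0,0,0],[0,0,9.3],0.2],[[0,0,0],[0,0,9.3],0.2],[[0,0,0],[0,0,9.3],0.2],[[0,0,0],[0,0,9.3],0.2],[[0,0,0],[0,0,6],0.2],[[0,0,0],[0,0,3],0.2],[[0,0,0],[0,0,0],0.2]]'
python3 -m inch '[[[0,0,-62.5],[25.5,21,0],0.2],[[0,0,-62.5],[25.5,21,0],0.2],[[0,0,-62.5],[25.5,21,0],0.2],[[0,0,-62.5],[25.5,21,0],0.2],[[0,0,-62.5],[25.5,21,0],0.2],[[0,0,-62.5],[25.5,21,0],0.2],[[0,0,-62.5],[25.5,21,0],0.2],[[0,0,-62.5],[25.5,21,0],0.2],[[0,0,-62.5],[25.5,21,0],0.2],[[0,0,-62.5],[25.5,21,0],0.2],[[0,0,-62.5],[25.5,21,0],0.2]]'
python3 -c "
from plan import *
print(rel(tool(),slot(3,.009)))"
```

```text
t: 18.5
ee_pos: [0.473, -0.4114, 0.0995]
eef_rot: [-0.0, 0.456, 0.89, 0.0]
ft_force: [0.8, -0.5, 0.0]
gripper_width: 0.653
grasp_force: 0.0
t: 19.88
ee_pos: [0.4723, -0.4126, 0.1006]
eef_rot: [-0.0, 0.457, 0.89, -0.0]
ft_force: [0.9, -0.2, 0.1]
gripper_width: 0.382
grasp_force: 30.0
t: 21.25
ee_pos: [0.4946, -0.0836, 0.0996]
eef_rot: [-0.0, -0.07, 0.998, 0.0]
ft_force: [1.0, 0.3, -0.7]
gripper_width: 0.381
grasp_force: 30.0
(array([ 0. , -0. , -0.2]), array([-0.05,  0.07,  9.06]))
```

```bash
python3 -m inch '[[[0,0,0],[0,0,4],0.2],[[0,0,0],[0,0,6],0.2],[[0,0,0],[0,0,8],0.2],[[0,0,0],[0,0,9],0.2],[[0,0,0],[0,0,9],0.2],[[0,0,0],[0,0,9],0.48],[[0,0,0],[0,0,9],0.48],[[0,0,0],[0,0,8],0.48],[[0,0,0],[0,0,5],0.48],[[0,0,0],[0,0,0],0.65],[[0,0,0],[0,0,0],0.65]]'
python3 plan.py 4 0
```

```text
t: 22.62
ee_pos: [0.4983, -0.084, 0.1055]
eef_rot: [0.004, -0.071, 0.997, -0.002]
ft_force: [0.9, 0.6, -0.6]
gripper_width: 0.633
grasp_force: 0.0
(array([ 0.5311, -0.4773]), np.float64(-74.81716585159302), 2)
(array([ 0.5772, -0.3921]), np.float64(-78.47132635116577), 2)
above [ 0.   0.1 82.9] [  2.04 -39.51   0.13]
down [ 0.  0. -0.] [0.  0.  9.3]
up [ 0.  0. -0.] [ 0.   0.  -9.3]
slot [  0.   0. -83.] [50.65 17.14  0.  ]
lower [ 0.  0. -0.] [-0.   0.   9.1]
```

```bash
python3 -m inch '[[[0,0,82.9],[2,-39.5,0],0.65],[[0,0,82.9],[2,-39.5,0],0.65],[[0,0,82.9],[2,-39.5,0],0.65],[[0,0,82.9],[2,-39.5,0],0.65],[[0,0,82.9],[2,-39.5,0],0.65],[[0,0,82.9],[2,-39.5,0],0.65],[[0,0,82.9],[2,-39.5,0],0.65],[[0,0,82.9],[2,-39.5,0],0.65],[[0,0,82.9],[2,-39.5,0],0.65],[[0,0,82.9],[2,-39.5,0],0.65],[[0,0,82.9],[2,-39.5,0],0.65],[[0,0,82.9],[2,-39.5,0],0.65]]'
python3 -m inch '[[[0,0,0],[0,0,5],0.65],[[0,0,0],[0,0,8],0.65],[[0,0,0],[0,0,9.3],0.65],[[0,0,0],[0,0,9.3],0.6],[[0,0,0],[0,0,9.3],0.2],[[0,0,0],[0,0,9.3],0.2],[[0,0,0],[0,0,9.3],0.2],[[0,0,0],[0,0,9.3],0.2],[[0,0,0],[0,0,6],0.2],[[0,0,0],[0,0,3],0.2],[[0,0,0],[0,0,0],0.2]]'
python3 -m inch '[[[0,0,-83],[50.6,17.1,0],0.2],[[0,0,-83],[50.6,17.1,0],0.2],[[0,0,-83],[50.6,17.1,0],0.2],[[0,0,-83],[50.6,17.1,0],0.2],[[0,0,-83],[50.6,17.1,0],0.2],[[0,0,-83],[50.6,17.1,0],0.2],[[0,0,-83],[50.6,17.1,0],0.2],[[0,0,-83],[50.6,17.1,0],0.2],[[0,0,-83],[50.6,17.1,0],0.2],[[0,0,-83],[50.6,17.1,0],0.2],[[0,0,-83],[50.6,17.1,0],0.2],[[0,0,-83],[50.6,17.1,0],0.2]]'
python3 -c "
from plan import *
print(rel(tool(),slot(4,.009)))"
```

```text
t: 24.22
ee_pos: [0.5308, -0.4766, 0.0998]
eef_rot: [0.0, 0.607, 0.795, 0.0]
ft_force: [1.0, 0.1, -0.2]
gripper_width: 0.647
grasp_force: 0.0
t: 25.6
ee_pos: [0.5305, -0.4767, 0.1003]
eef_rot: [-0.0, 0.607, 0.795, 0.0]
ft_force: [0.1, 0.0, 0.2]
gripper_width: 0.382
grasp_force: 29.8
t: 27.1
ee_pos: [0.5627, 0.055, 0.0996]
eef_rot: [-0.0, -0.071, 0.997, -0.0]
ft_force: [-0.2, 0.3, -1.0]
gripper_width: 0.385
grasp_force: 29.8
(array([-0. , -0. , -0.1]), array([-0.13,  0.13,  9.06]))
```

```bash
python3 -m inch '[[[0,0,0],[-0.1,0.1,4],0.2],[[0,0,0],[-0.1,0.1,6],0.2],[[0,0,0],[-0.1,0.1,8],0.2],[[0,0,0],[-0.1,0.1,9],0.2],[[0,0,0],[-0.1,0.1,9],0.2],[[0,0,0],[-0.1,0.1,9],0.48],[[0,0,0],[-0.1,0.1,9],0.48],[[0,0,0],[-0.1,0.1,8],0.48],[[0,0,0],[-0.1,0.1,5],0.48],[[0,0,0],[-0.1,0.1,0],0.65],[[0,0,0],[-0.1,0.1,0],0.65]]'
python3 plan.py 5 0
```

```text
t: 28.48
ee_pos: [0.5676, 0.0575, 0.106]
eef_rot: [0.005, -0.072, 0.997, -0.0]
ft_force: [0.7, 0.1, 0.8]
gripper_width: 0.632
grasp_force: 0.0
(array([ 0.5782, -0.3928]), np.float64(-76.90970373153687), 2)
above [ 0.1  0.1 85.1] [  5.08 -44.76   0.11]
down [0. 0. 0.] [0.  0.  9.3]
up [0. 0. 0.] [ 0.   0.  -9.3]
slot [  0.    0.  -85.1] [44.83  0.01  0.  ]
lower [ 0.  0. -0.] [-0.  -0.   9.1]
```

```bash
python3 -m inch '[[[0,0,85.1],[5.1,-44.8,0],0.65],[[0,0,85.1],[5.1,-44.8,0],0.65],[[0,0,85.1],[5.1,-44.8,0],0.65],[[0,0,85.1],[5.1,-44.8,0],0.65],[[0,0,85.1],[5.1,-44.8,0],0.65],[[0,0,85.1],[5.1,-44.8,0],0.65],[[0,0,85.1],[5.1,-44.8,0],0.65],[[0,0,85.1],[5.1,-44.8,0],0.65],[[0,0,85.1],[5.1,-44.8,0],0.65],[[0,0,85.1],[5.1,-44.8,0],0.65],[[0,0,85.1],[5.1,-44.8,0],0.65],[[0,0,85.1],[5.1,-44.8,0],0.65]]'
python3 -m inch '[[[0,0,0],[0,0,5],0.65],[[0,0,0],[0,0,8],0.65],[[0,0,0],[0,0,9.3],0.65],[[0,0,0],[0,0,9.3],0.6],[[0,0,0],[0,0,9.3],0.2],[[0,0,0],[0,0,9.3],0.2],[[0,0,0],[0,0,9.3],0.2],[[0,0,0],[0,0,9.3],0.2],[[0,0,0],[0,0,6],0.2],[[0,0,0],[0,0,3],0.2],[[0,0,0],[0,0,0],0.2]]'
python3 -m inch '[[[0,0,-85.1],[44.8,0,0],0.2],[[0,0,-85.1],[44.8,0,0],0.2],[[0,0,-85.1],[44.8,0,0],0.2],[[0,0,-85.1],[44.8,0,0],0.2],[[0,0,-85.1],[44.8,0,0],0.2],[[0,0,-85.1],[44.8,0,0],0.2],[[0,0,-85.1],[44.8,0,0],0.2],[[0,0,-85.1],[44.8,0,0],0.2],[[0,0,-85.1],[44.8,0,0],0.2],[[0,0,-85.1],[44.8,0,0],0.2],[[0,0,-85.1],[44.8,0,0],0.2],[[0,0,-85.1],[44.8,0,0],0.2]]'
python3 -c "
from plan import *
print(rel(tool(),slot(5,.009)))"
```

```text
t: 30.08
ee_pos: [0.5776, -0.3923, 0.0998]
eef_rot: [0.0, 0.621, 0.784, 0.0]
ft_force: [-0.1, -0.2, -0.1]
gripper_width: 0.656
grasp_force: 0.0
t: 31.45
ee_pos: [0.577, -0.3932, 0.1004]
eef_rot: [-0.0, 0.622, 0.783, -0.0]
ft_force: [0.2, 1.1, -0.1]
gripper_width: 0.386
grasp_force: 30.0
t: 32.95
ee_pos: [0.4756, 0.0422, 0.0996]
eef_rot: [-0.0, -0.071, 0.998, -0.0]
ft_force: [-0.5, -0.7, -0.5]
gripper_width: 0.386
grasp_force: 30.0
(array([-0. , -0. , -0.1]), array([-0.14,  0.15,  9.06]))
```

```bash
python3 -m inch '[[[0,0,0],[-0.1,0.1,4],0.2],[[0,0,0],[-0.1,0.1,6],0.2],[[0,0,0],[-0.1,0.1,8],0.2],[[0,0,0],[-0.1,0.1,9],0.2],[[0,0,0],[-0.1,0.1,9],0.2],[[0,0,0],[-0.1,0.1,9],0.48],[[0,0,0],[-0.1,0.1,9],0.48],[[0,0,0],[-0.1,0.1,8],0.48],[[0,0,0],[-0.1,0.1,5],0.48],[[0,0,0],[-0.1,0.1,0],0.65],[[0,0,0],[-0.1,0.1,-5],0.65],[[0,0,0],[-0.1,0.1,-10],0.65]]'
cat > m2.py <<'E'
from plan import *
for c in ['scene','side','wrist']:
    v=cam(c); save(c+'_m2',v[0]); print(c)
    box=lambda X,x0,x1,y0,y1,z0,z1:(X[...,0]>x0)&(X[...,0]<x1)&(X[...,1]>y0)&(X[...,1]<y1)&(X[...,2]>z0)&(X[...,2]<z1)
    for P in blobs(v,lambda X:box(X,.48,.62,-.21,-.12,.033,.055),20): print('grip',len(P),*rect(P),np.median(P[:,2]))
    for P in blobs(v,lambda X:box(X,.4,.66,-.12,.12,.024,.045),40): print('ecl',len(P),*rect(P))
    for P in blobs(v,lambda X:box(X,.45,.66,.12,.28,.132,.152),10): print('lowgrip',len(P),*rect(P),np.percentile(P[:,2],[5,95]))
    for P in blobs(v,lambda X:box(X,.42,.72,.2,.6,.214,.26),40): print('frame',len(P),*rect(P),np.percentile(P[:,2],[5,95]))
    for P in blobs(v,lambda X:box(X,.25,.5,.2,.6,.192,.207),40): print('col',len(P),*rect(P))
E
python3 m2.py
```

```text
t: 34.45
ee_pos: [0.4761, 0.0441, 0.2021]
eef_rot: [0.0, -0.072, 0.997, -0.0]
ft_force: [1.5, -0.5, 0.6]
gripper_width: 0.647
grasp_force: 0.0
scene
grip 140 [ 0.5539 -0.1681] [71.4839 14.8664] 6.4741597175598145 0.04325564366516732
ecl 41 [ 0.4061 -0.0362] [34.1827 11.4229] -88.14146864414215
ecl 305 [0.4771 0.0402] [79.419  37.8777] 11.560250282287598
ecl 297 [ 0.4864 -0.0219] [79.2775 36.5403] 5.686561107635498
ecl 307 [ 0.4935 -0.0862] [79.7003 36.5616] 7.642183303833008
ecl 320 [0.5627 0.0549] [80.845  38.9011] 8.223689079284668
ecl 327 [ 0.5711 -0.0098] [79.4325 36.4012] 10.04845142364502
ecl 334 [ 0.5792 -0.0728] [79.8186 36.8207] 8.562808990478516
lowgrip 156 [0.5562 0.2135] [73.0666 17.2374] -2.991485595703125 [0.1336 0.146 ]
frame 2038 [0.5717 0.3692] [241.0586 228.802 ] 83.75849151611328 [0.2163 0.2327]
col 1548 [0.3951 0.3612] [203.195  121.4501] 85.2772445678711
side
grip 173 [ 0.5484 -0.1679] [68.3664 19.3507] 7.261096477508545 0.04145759205380706
ecl 241 [0.5595 0.0541] [77.9162 42.8428] 8.230157852172852
ecl 284 [0.4727 0.0429] [80.5872 45.5699] 7.399676322937012
ecl 
[... 375 characters left out ...]
6631584167 [0.1334 0.144 ]
frame 478 [0.6612 0.3751] [265.8576 107.2117] -75.49724960327148 [0.2159 0.2315]
col 1031 [0.393  0.3601] [207.9975 119.5299] 84.07855224609375
wrist
grip 1430 [ 0.5497 -0.1649] [69.6702 14.8284] 7.597681522369385 0.043298920993422835
ecl 294 [ 0.4039 -0.0283] [38.1931  7.7258] -89.52076277136803
ecl 2953 [ 0.4904 -0.0837] [77.7048 35.9829] 8.105269432067871
ecl 2893 [0.4725 0.0427] [78.8477 35.9322] 7.643830299377441
ecl 2840 [ 0.4835 -0.0198] [77.0974 36.4416] 7.629818916320801
ecl 1601 [ 0.5662 -0.0042] [77.8044 35.97  ] 19.773975372314453
ecl 1888 [ 0.5744 -0.0705] [72.673  36.2004] 10.148025512695312
ecl 2360 [0.5597 0.0563] [78.4746 35.9588] 6.970330715179443
```

View pics/scene_m2.png

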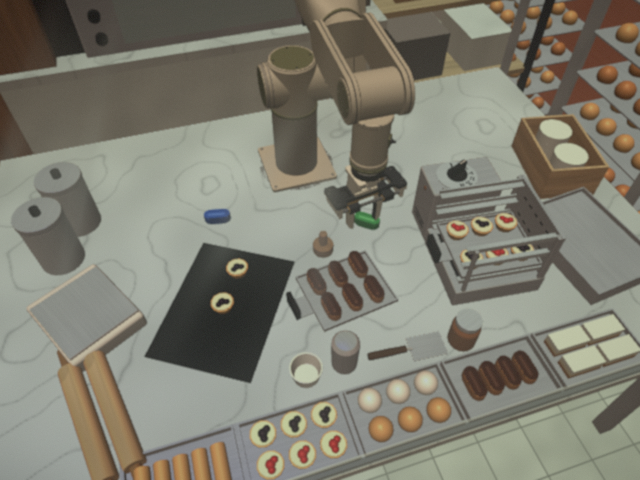

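All six eclairs lie in the pan at about (345,285), and the mat holds only the tarts. Next is a wrist view of the rack for a precise pose.

```bash
python3 -c "
from plan import *
print(rel(tool(),pose(.58,.28,.42,84)))"
```

```text
(array([-0. ,  0.4, 14.2]), array([-13.57,  21.87, -21.51]))
```

```bash
python3 -m inch '[[[0,0,0],[0,0,-12],0.5],[[0,0,0],[0,0,-21.5],0.5],[[0,0,0],[0,0,-21.5],0.5],[[0,0,14.2],[-13.6,21.9,-21.5],0.5],[[0,0,14.2],[-13.6,21.9,-21.5],0.5],[[0,0,14.2],[-13.6,21.9,-21.5],0.5],[[0,0,14.2],[-13.6,21.9,-21.5],0.5],[[0,0,14.2],[-13.6,21.9,-21.5],0.5],[[0,0,14.2],[-13.6,21.9,-21.5],0.5],[[0,0,14.2],[-13.6,21.9,-21.5],0.5],[[0,0,14.2],[-13.6,21.9,-21.5],0.5]]'
python3 - <<'E'
from plan import *
v=cam('wrist'); save('w4',v[0]); np.save('w4.npy',v[1]); X=v[1]
box=lambda X,x0,x1,y0,y1,z0,z1:(X[...,0]>x0)&(X[...,0]<x1)&(X[...,1]>y0)&(X[...,1]<y1)&(X[...,2]>z0)&(X[...,2]<z1)
for n,b in dict(low=(.45,.66,.12,.28,.136,.152),frame=(.42,.72,.2,.6,.224,.24),top=(.42,.72,.2,.6,.213,.224),mid=(.42,.72,.2,.6,.153,.166),col=(.25,.5,.2,.6,.192,.207),knob=(.3,.5,.2,.5,.234,.25)).items():
    for P in blobs(v,lambda X:box(X,*b),60): print(n,len(P),*rect(P),np.percentile(P[:,2],[5,50,95]))
E
```

```text
t: 35.98
ee_pos: [0.5794, 0.2792, 0.4151]
eef_rot: [0.0, 0.053, 0.999, 0.0]
ft_force: [0.4, 0.7, 0.6]
gripper_width: 0.501
grasp_force: 0.0
low 715 [0.5536 0.2174] [68.8168 14.3752] -6.22137451171875 [0.1406 0.1438 0.1455]
frame 5657 [0.5696 0.3711] [238.2745 224.2013] 84.17863464355469 [0.2256 0.2315 0.2332]
frame 562 [0.6661 0.2798] [77.8041 13.1219] 84.57303619384766 [0.2253 0.2309 0.2324]
top 7710 [0.5703 0.3674] [231.6597 199.1458] 83.99368286132812 [0.2173 0.2203 0.222 ]
top 1253 [0.6529 0.2837] [81.8518 17.2684] 84.21269226074219 [0.219  0.2203 0.222 ]
mid 320 [0.4544 0.3677] [169.4751   0.6334] 84.00137329101562 [0.1553 0.1616 0.1642]
mid 4771 [0.5761 0.3664] [231.0715 187.5187] 83.97782897949219 [0.1569 0.1603 0.1638]
col 14368 [0.4218 0.3612] [198.7395  64.5444] 83.73091888427734 [0.1979 0.2007 0.2028]
knob 241 [0.4041 0.3358] [23.9239  9.4078] 83.96109771728516 [0.2351 0.241  0.2433]
```

View pics/w4.png

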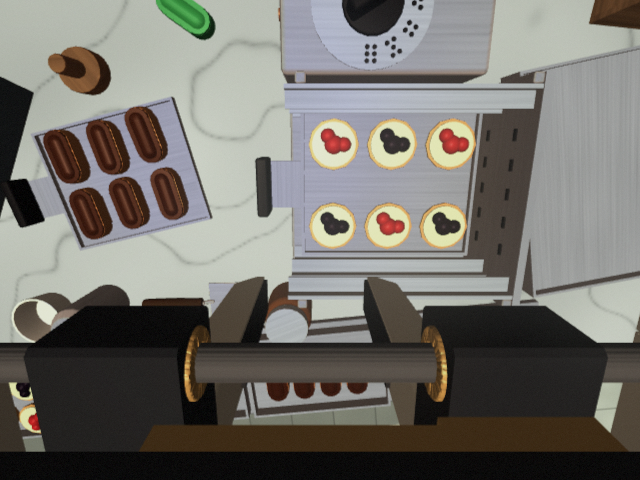

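Wrist view: the rack opens to the left. The lower fixed pan's grip block is at (263,187), which gives the home position 60 mm above it. The loaded pan sits at (120,170). Now I grip the pan.

```bash
python3 -c "
from plan import *
g=(.550,-.1662)
chain(tool(),[(pose(*g,.15,97.7),'above grip'),(pose(*g,.009,97.7),'down'),(pose(*g,.187,97.7),'lift'),(pose(.5259,-.0457,.187,83.95),'pre')])"
```

```text
above grip [  0.    0.  -13.7] [ -1.74 -44.62  26.51]
down [ 0.  0. -0.] [ 0.   0.  14.1]
lift [ 0.  0. -0.] [  0.    0.  -17.8]
pre [ 0.   0.  13.7] [ 0.77 12.26  0.  ]
```

```bash
python3 -m inch '[[[0,0,-13.7],[-1.7,-44.6,8],0.4],[[0,0,-13.7],[-1.7,-44.6,8],0.4],[[0,0,-13.7],[-1.7,-44.6,8],0.4],[[0,0,-13.7],[-1.7,-44.6,8],0.4],[[0,0,-13.7],[-1.7,-44.6,8],0.4],[[0,0,-13.7],[-1.7,-44.6,8],0.4],[[0,0,-13.7],[-1.7,-44.6,8],0.4],[[0,0,-13.7],[-1.7,-44.6,8],0.4],[[0,0,-13.7],[-1.7,-44.6,20],0.4],[[0,0,-13.7],[-1.7,-44.6,26.5],0.4],[[0,0,-13.7],[-1.7,-44.6,26.5],0.4],[[0,0,-13.7],[-1.7,-44.6,26.5],0.4]]'
python3 - <<'E'
from plan import *
v=cam('wrist'); save('w5',v[0])
box=lambda X,x0,x1,y0,y1,z0,z1:(X[...,0]>x0)&(X[...,0]<x1)&(X[...,1]>y0)&(X[...,1]<y1)&(X[...,2]>z0)&(X[...,2]<z1)
for P in blobs(v,lambda X:box(X,.48,.62,-.21,-.12,.035,.055),60): print('grip',len(P),*rect(P),np.median(P[:,2]))
print(rel(tool(),pose(.55,-.1662,.009,97.7)))
E
```

```text
t: 37.52
ee_pos: [0.5461, -0.1629, 0.1445]
eef_rot: [-0.005, -0.067, 0.998, 0.002]
ft_force: [0.1, 0.0, -0.3]
gripper_width: 0.401
grasp_force: 0.0
grip 1645 [ 0.5496 -0.1661] [69.1589 13.696 ] 7.946374416351318 0.04386735893801608
(array([ 0.1, -0.2,  0. ]), array([-0.14, -0.26, 13.98]))
```

View pics/w5.png

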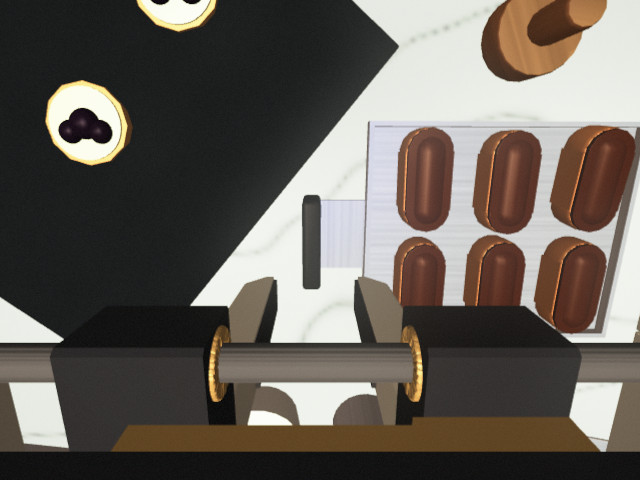

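The grip block at (311,242) is centred between the fingers, so I descend, grip and check the lift.

```bash
python3 -m inch '[[[0,0,0],[0,0,0],0.4],[[0,0,0],[0,0,0],0.4],[[0,0,0],[0,0,4],0.4],[[0,0,0],[0,0,8],0.4],[[0,0,0],[0,0,12],0.4],[[0,0,0],[0,0,14],0.4],[[0,0,0],[0,0,14],0.4],[[0,0,0],[0,0,14],0],[[0,0,0],[0,0,14],0],[[0,0,0],[0,0,14],0],[[0,0,0],[0,0,14],0],[[0,0,0],[0,0,14],0]]'
python3 -m inch '[[[0,0,0],[0,0,-1],0],[[0,0,0],[0,0,-2],0],[[0,0,0],[0,0,-4],0],[[0,0,0],[0,0,-6],0],[[0,0,0],[0,0,-8],0],[[0,0,0],[0,0,-10],0],[[0,0,0],[0,0,-12],0],[[0,0,0],[0,0,-14],0],[[0,0,0],[0,0,-16],0],[[0,0,0],[0,0,-17.8],0],[[0,0,0],[0,0,-17.8],0],[[0,0,0],[0,0,-17.8],0]]'
python3 - <<'E'
from plan import *
print(rel(tool(),pose(.5259,-.0457,.187,83.95)))
v=cam('side'); save('s6',v[0][150:400,200:520])
X=v[1]; m=(X[...,2]>.1)&(X[...,2]<.26)&(X[...,0]>.4)&(X[...,0]<.68)&(X[...,1]>-.12)&(X[...,1]<.13)
P=X[m]; P=P[P[:,2]<.19]
A=np.c_[P[:,:2],np.ones(len(P))]; k=np.linalg.lstsq(A,P[:,2],rcond=None)[0]; print(len(P),k, np.median(P,0))
E
```

```text
t: 39.08
ee_pos: [0.5511, -0.1654, 0.0111]
eef_rot: [0.001, -0.067, 0.998, -0.0]
ft_force: [-1.9, -0.1, 6.5]
gripper_width: 0.152
grasp_force: 30.0
t: 40.58
ee_pos: [0.5497, -0.1649, 0.1869]
eef_rot: [-0.0, -0.067, 0.998, 0.0]
ft_force: [-0.6, 0.3, -3.4]
gripper_width: 0.149
grasp_force: 30.0
(array([ 0. , -0.1, 13.8]), array([ 0.76, 12.13, -0.  ]))
786 [-0.0107  0.0022  0.1872] [ 0.4809 -0.042   0.181 ]
```

View pics/s6.png

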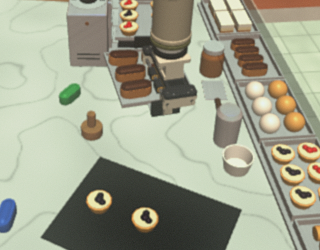

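The pan hangs level and all six eclairs are aboard. Next I move in front of the rack.

```bash
python3 -m inch '[[[0,0,3],[0.2,2.5,0],0],[[0,0,6],[0.4,5,0],0],[[0,0,9],[0.6,8,0],0],[[0,0,12],[0.7,10,0],0],[[0,0,13.8],[0.8,11.5,0],0],[[0,0,13.8],[0.8,12.1,0],0],[[0,0,13.8],[0.8,12.1,0.4],0],[[0,0,13.8],[0.8,12.1,0.8],0],[[0,0,13.8],[0.8,12.1,1.2],0],[[0,0,13.8],[0.8,12.1,1.2],0],[[0,0,13.8],[0.8,12.1,1.2],0]]'
python3 - <<'E'
from plan import *
print(tool()[:3,3], rel(tool(),pose(.5259,-.0457,.175,83.95)))
v=cam('wrist'); save('w7',v[0])
ex=np.array([.1054,.9944]);ey=np.array([-.9944,.1054])
box=lambda X,x0,x1,y0,y1,z0,z1:(X[...,0]>x0)&(X[...,0]<x1)&(X[...,1]>y0)&(X[...,1]<y1)&(X[...,2]>z0)&(X[...,2]<z1)
for n,b in dict(grip=(.48,.62,-.11,.0,.19,.22),pan=(.35,.7,-.03,.27,.15,.183),panwall=(.35,.7,-.03,.23,.171,.183)).items():
    for P in blobs(v,lambda X:box(X,*b),80):
        c,s,a=rect(P); print(n,len(P),s,a,'rack xy',c@ex-.4290,c@ey+.5278,np.percentile(P[:,2],[5,50,95]))
        e=P[:,:2]@ey+.5278; x=P[:,:2]@ex-.429; print('   x',np.percentile(x,[.3,99.7]),'y',np.percentile(e,[.3,99.7]))
for P in blobs(v,lambda X:box(X,.42,.75,.25,.6,.213,.24),80):
    e=P[:,:2]@ey+.5278; print('frame',len(P),np.percentile(e,[.3,99.7]),rect(P))
E
```

```text
t: 42.0
ee_pos: [0.5259, -0.0464, 0.1757]
eef_rot: [0.0, 0.053, 0.999, -0.0]
ft_force: [-0.4, -0.2, -3.1]
gripper_width: 0.146
grasp_force: 30.0
[ 0.5259 -0.0464  0.1757] (array([ 0.,  0., -0.]), array([0.01, 0.07, 0.07]))
grip 5720 [39.5589 38.4444] -49.37661361694336 rack xy -0.4207670495666504 0.013579204637146014 [0.1938 0.2083 0.2144]
   x [-0.4422 -0.3995] y [-0.0061  0.0361]
grip 480 [13.2679 10.0397] 83.99048614501953 rack xy -0.4208496955230713 -0.02890704313735959 [0.2069 0.2085 0.2096]
   x [-0.4275 -0.4142] y [-0.0336 -0.0241]
pan 34862 [151.2304 124.1386] 83.83111572265625 rack xy -0.3308805363708496 0.03170554203491227 [0.1668 0.1683 0.18  ]
   x [-0.4042 -0.2669] y [-0.0273  0.0935]
pan 3201 [53.5584 37.1982] 21.414216995239258 rack xy -0.29030456170654295 -0.07612727987060541 [0.1668 0.1699 0.1803]
   x [-0.303  -0.2633] y [-0.0924 -0.0457]
panwall 6615 [100.7367  96.1586] -6.151817321777344 rack xy -0.3282391330200195 0.043391884942627024 [0.1721 0.1767 0.1808]
   x [-0.3762 -0.2855] y [-0.0041  0.0936]
panwall 3171 [75.7338 12.3821] -3.7245025634765625 rack xy -0.2847199043395996 0.04673193569335948 [0.1718 0.1772 0.1824]
   x [-0.2899 -0.2782] y [0.0099 0.0839]
panwall 1404 [38.5382 15.0042] -48.54238510131836 rack xy -0.27912551853027345 -0.009035506195068321 [0.1717 0.1771 0.1824]
   x [-0.288 -0.266] y [-0.0272  0.0026]
panwall 507 [24.9993  6.0205] -85.64759016036987 rack xy -0.33509169611816403 -0.0016385186126708362 [0.1721 0.1771 0.1825]
   x [-0.3465 -0.3224] y [-0.0065  0.0011]
panwall 572 [28.6339  3.9208] 3.9289727210998535 rack xy -0.28553090916137697 -0.05823345607147201 [0.1721 0.178  0.1825]
   x [-0.2877 -0.2815] y [-0.0716 -0.0441]
panwall 920 [42.3235  5.9606] 84.53077697753906 rack xy -0.2831400636901856 -0.08969194658050528 [0.1716 0.1757 0.177 ]
   x [-0.3039 -0.2622] y [-0.0926 -0.0871]
```

View pics/w7.png

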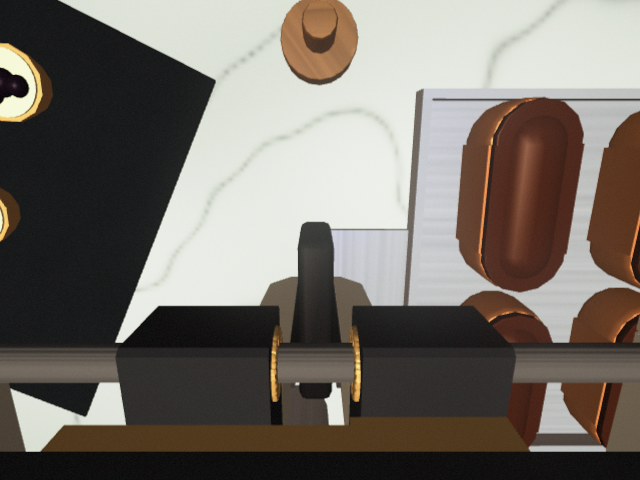

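The pan is centred to within 1 mm, level and about 4 mm above the runners, so I slide it in.

```bash
python3 -m inch '[[[0,0,0],[0,1,0],0],[[0,0,0],[0,3,0],0],[[0,0,0],[0,5,0],0],[[0,0,0],[0,7,0],0],[[0,0,0],[0,9,0],0],[[0,0,0],[0,11,0],0],[[0,0,0],[0,13,0],0],[[0,0,0],[0,15,0],0],[[0,0,0],[0,17,0],0],[[0,0,0],[0,19,0],0],[[0,0,0],[0,20,0],0],[[0,0,0],[0,20,0],0]]'
python3 -m inch '[[[0,0,0],[0,1,0],0],[[0,0,0],[0,2,0],0],[[0,0,0],[0,3,0],0],[[0,0,0],[0,4,0],0],[[0,0,0],[0,5,0],0],[[0,0,0],[0,5.5,0],0],[[0,0,0],[0,5.8,0.1],0],[[0,0,0],[0,5.8,0.2],0],[[0,0,0],[0,5.8,0.2],0]]'
python3 - <<'E'
from plan import *
v=cam('scene'); save('s8',v[0][130:330,380:600])
t=tool(); ex=np.array([.1054,.9944]);ey=np.array([-.9944,.1054]); print(t[:3,3],t[:2,3]@ex-.429,t[:2,3]@ey+.5278)
E
```

```text
t: 43.55
ee_pos: [0.547, 0.1533, 0.1755]
eef_rot: [-0.0, 0.052, 0.999, -0.0]
ft_force: [0.2, -0.1, -3.3]
gripper_width: 0.149
grasp_force: 30.0
t: 44.68
ee_pos: [0.553, 0.2101, 0.1734]
eef_rot: [-0.0, 0.053, 0.999, -0.0]
ft_force: [-0.2, -0.6, -2.7]
gripper_width: 0.15
grasp_force: 30.0
[0.5531 0.2101 0.1735] -0.16179373133533653 -5.882747477070627e-05
```

View pics/s8.png

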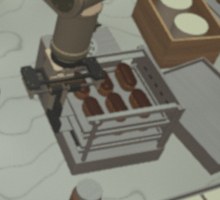

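The pan is almost in. Lower it onto the runners and creep to the wall, watching the force.

```bash
python3 -m inch '[[[0,0,0],[0,0,0.1],0],[[0,0,0],[0,0,0.2],0],[[0,0,0],[0,0,0.2],0]]'; python3 -m inch '[[[0,0,0],[0,0.2,0],0],[[0,0,0],[0,0.4,0],0],[[0,0,0],[0,0.5,0],0],[[0,0,0],[0,0.5,0],0]]';  python3 -m inch '[[[0,0,0],[0,0.1,0],0],[[0,0,0],[0,0.2,0],0],[[0,0,0],[0,0.2,0],0]]'
```

```text
t: 45.1
ee_pos: [0.5532, 0.2103, 0.1717]
eef_rot: [0.0, 0.053, 0.999, 0.0]
ft_force: [0.2, -0.2, -2.4]
gripper_width: 0.149
grasp_force: 30.0
t: 45.6
ee_pos: [0.5537, 0.2155, 0.1717]
eef_rot: [0.0, 0.053, 0.999, 0.0]
ft_force: [-0.3, 0.2, -2.9]
gripper_width: 0.148
grasp_force: 30.0
t: 45.98
ee_pos: [0.5539, 0.2175, 0.1717]
eef_rot: [0.0, 0.053, 0.999, 0.0]
ft_force: [0.3, -0.6, -2.8]
gripper_width: 0.152
grasp_force: 30.0
```

```bash
python3 -m inch '[[[0,0,0],[0,0.1,0],0],[[0,0,0],[0,0.2,0],0],[[0,0,0],[0,0.2,0],0]]'; python3 -m inch '[[[0,0,0],[0,0,0.1],0],[[0,0,0],[0,0,0.1],0]]'; python3 -m inch '[[[0,0,0],[0,0.1,0],0],[[0,0,0],[0,0.2,0],0],[[0,0,0],[0,0.2,0],0]]'
```

```text
t: 46.35
ee_pos: [0.5544, 0.218, 0.1718]
eef_rot: [0.0, 0.053, 0.999, -0.001]
ft_force: [0.3, -6.2, -0.7]
gripper_width: 0.153
grasp_force: 30.0
t: 46.6
ee_pos: [0.5544, 0.218, 0.1711]
eef_rot: [0.0, 0.053, 0.999, -0.001]
ft_force: [-0.9, -8.9, 1.1]
gripper_width: 0.151
grasp_force: 30.0
t: 46.98
ee_pos: [0.5544, 0.218, 0.1711]
eef_rot: [-0.0, 0.054, 0.999, -0.002]
ft_force: [-3.9, -17.7, 4.3]
gripper_width: 0.149
grasp_force: 30.0
```

It is against the wall with 18 N of contact. I relax the push, let it down, release and rise.

```bash
python3 -m inch '[[[0,0,0],[0,-0.25,0],0],[[0,0,0],[0,-0.25,0.1],0],[[0,0,0],[0,-0.25,0.1],0],[[0,0,0],[0,-0.25,0.1],0]]';  python3 -m inch '[[[0,0,0],[0,0,0],0.4],[[0,0,0],[0,0,0],0.4],[[0,0,0],[0,0,0],0.4],[[0,0,0],[0,0,-1.5],0.4],[[0,0,0],[0,0,-4],0.4],[[0,0,0],[0,0,-8],0.4],[[0,0,0],[0,0,-12],0.4],[[0,0,0],[0,0,-18],0.4],[[0,0,0],[0,0,-20],0.4],[[0,0,0],[0,0,-20],0.4]]'
python3 - <<'E'
from plan import *
v=cam('wrist'); save('w9',v[0])
ex=np.array([.1054,.9944]);ey=np.array([-.9944,.1054])
box=lambda X,x0,x1,y0,y1,z0,z1:(X[...,0]>x0)&(X[...,0]<x1)&(X[...,1]>y0)&(X[...,1]<y1)&(X[...,2]>z0)&(X[...,2]<z1)
for n,b in dict(grip=(.48,.65,.18,.25,.195,.22),floor=(.45,.7,.25,.5,.15,.175),knob=(.3,.48,.25,.45,.236,.25)).items():
    for P in blobs(v,lambda X:box(X,*b),80):
        c,s,a=rect(P); print(n,len(P),c,s,a,'rack xy',c@ex-.4290,c@ey+.5278,np.percentile(P[:,2],[5,50,95]))
t=tool(); print(t[:3,3], rel(t,pose(.394,.347,.40,25)))
E
```

```text
t: 47.48
ee_pos: [0.5545, 0.218, 0.1711]
eef_rot: [0.001, 0.053, 0.999, -0.001]
ft_force: [-4.6, -6.8, 6.7]
gripper_width: 0.149
grasp_force: 30.0
t: 48.72
ee_pos: [0.5549, 0.2192, 0.3732]
eef_rot: [0.003, 0.053, 0.999, 0.001]
ft_force: [-0.8, 0.6, -0.8]
gripper_width: 0.403
grasp_force: 0.0
grip 1103 [0.5534 0.2173] [69.8943 13.7423] -5.65911865234375 rack xy -0.15463460622558595 0.0003655127380371992 [0.2018 0.2039 0.2052]
floor 405 [0.4566 0.3892] [125.6956   0.5279] 84.01751708984375 rack xy 0.006132452978515612 0.11478580846557623 [0.156  0.165  0.1734]
floor 20169 [0.5749 0.3662] [244.3522 200.9904] 80.2399673461914 rack xy -0.00430050133056642 -0.005253239593505765 [0.1622 0.1638 0.173 ]
knob 472 [0.4029 0.3386] [29.5934 11.6371] 86.4131851196289 rack xy -0.04987834498291016 0.16288616798706063 [0.2377 0.2416 0.2432]
[0.5544 0.219  0.3706] (array([ 0.1,  0.1, 58.9]), array([17.29, 11.04, -2.96]))
```

View pics/w9.png

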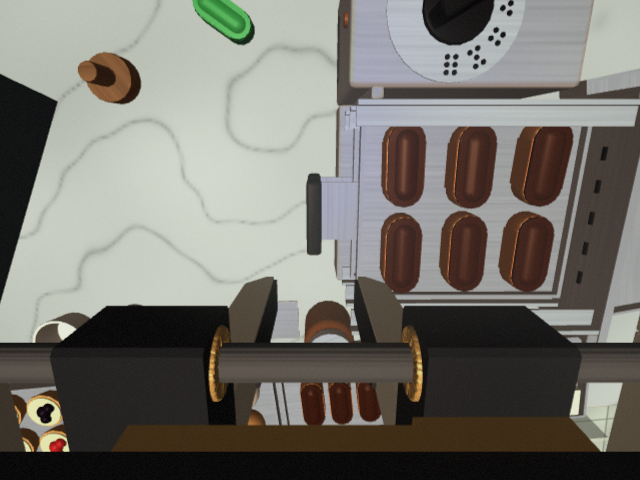

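The pan is home at (455,205): its grip block sits directly over the lower pan's, level with all six eclairs aboard. Next is the knob.

```bash
python3 -m inch '[[[0,0,58.9],[17.3,11,-3],0.4],[[0,0,58.9],[17.3,11,-3],0.4],[[0,0,58.9],[17.3,11,-3],0.4],[[0,0,58.9],[17.3,11,-3],0.4],[[0,0,58.9],[17.3,11,-3],0.4],[[0,0,58.9],[17.3,11,-3],0.4],[[0,0,58.9],[17.3,11,-3],0.4],[[0,0,58.9],[17.3,11,-3],0.4],[[0,0,58.9],[17.3,11,-3],0.4]]'
python3 - <<'E'
from plan import *
v=cam('wrist'); save('w10',v[0])
ex=np.array([.1054,.9944]);ey=np.array([-.9944,.1054])
box=lambda X,x0,x1,y0,y1,z0,z1:(X[...,0]>x0)&(X[...,0]<x1)&(X[...,1]>y0)&(X[...,1]<y1)&(X[...,2]>z0)&(X[...,2]<z1)
for n,b in dict(knob=(.3,.48,.25,.45,.234,.25),knob2=(.3,.48,.25,.45,.204,.25)).items():
    for P in blobs(v,lambda X:box(X,*b),80):
        c,s,a=rect(P); print(n,len(P),c,s,a,np.percentile(P[:,2],[5,50,95]))
        if n=='knob': q=(c,a)
t=tool(); c,a=q; print(t[:3,3]); print(rel(t,pose(*c,.228,(a+90)%180)))
E
```

```text
t: 49.9
ee_pos: [0.3937, 0.3463, 0.3992]
eef_rot: [-0.0, 0.537, 0.844, -0.0]
ft_force: [0.7, 0.7, -0.1]
gripper_width: 0.4
grasp_force: 0.0
knob 874 [0.392  0.3498] [51.5196 13.9553] -65.97562026977539 [0.2396 0.242  0.2435]
knob2 1893 [0.4768 0.3805] [137.8428  19.3367] 84.01917266845703 [0.2188 0.2243 0.2319]
knob2 2583 [0.3918 0.3507] [55.0592 53.5057] 24.820526123046875 [0.209  0.2107 0.2429]
knob2 537 [0.4598 0.2729] [37.1883 20.3175] -58.24475860595703 [0.2105 0.2247 0.2323]
[0.3937 0.3463 0.3993]
(array([-0. ,  0. ,  1.1]), array([ 0.38, -0.  , 17.13]))
```

View pics/w10.png

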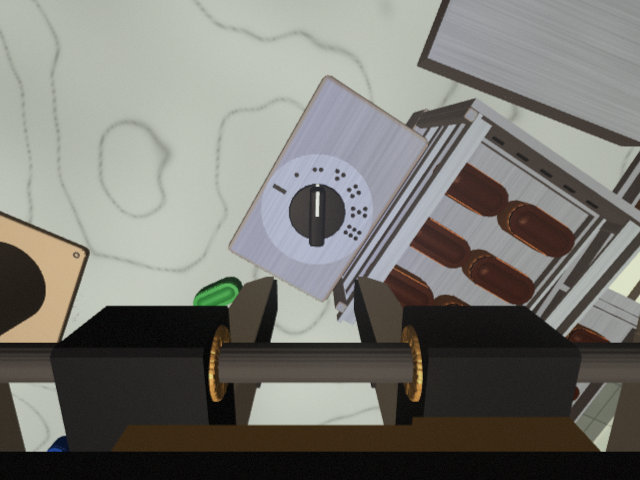

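The knob at (317,210) points to two dots, and four dots is 60° clockwise. I pinch the bar and turn it.

```bash
python3 -m inch '[[[0,0,1.1],[0.4,0,0],0.4],[[0,0,1.1],[0.4,0,5],0.4],[[0,0,1.1],[0.4,0,10],0.4],[[0,0,1.1],[0.4,0,14],0.4],[[0,0,1.1],[0.4,0,17],0.4],[[0,0,1.1],[0.4,0,18.5],0.4],[[0,0,1.1],[0.4,0,18.5],0.4],[[0,0,1.1],[0.4,0,18.5],0],[[0,0,1.1],[0.4,0,18.5],0],[[0,0,1.1],[0.4,0,18.5],0],[[0,0,1.1],[0.4,0,18.5],0],[[0,0,1.1],[0.4,0,18.5],0]]'
python3 -c "
from h import *
print(readout.sense()['joint_positions'])"
```

```text
t: 51.45
ee_pos: [0.3928, 0.3506, 0.2158]
eef_rot: [0.001, 0.545, 0.838, 0.001]
ft_force: [2.9, 1.8, 5.5]
gripper_width: 0.147
grasp_force: 30.0
[ 6.31365156e-01 -7.04507699e-02  1.69820938e+00 -8.12455084e-05
  1.51105324e+00  2.13799801e-01]
```

```bash
python3 -m inch '[[[0,0,6],[0,0,0],0],[[0,0,12],[0,0,0],0],[[0,0,18],[0,0,0],0],[[0,0,24],[0,0,0],0],[[0,0,30],[0,0,0],0],[[0,0,36],[0,0,0],0],[[0,0,42],[0,0,0],0],[[0,0,48],[0,0,0],0],[[0,0,54],[0,0,0],0],[[0,0,60],[0,0,0],0],[[0,0,60],[0,0,0],0],[[0,0,60],[0,0,0],0]]'
python3 -m inch '[[[0,0,0],[0,0,0],0],[[0,0,0],[0,0,0],0.4],[[0,0,0],[0,0,0],0.4],[[0,0,0],[0,0,0],0.4],[[0,0,0],[0,0,-2],0.4],[[0,0,0],[0,0,-5],0.4],[[0,0,0],[0,0,-10],0.4],[[0,0,0],[0,0,-15],0.4],[[0,0,0],[0,0,-18],0.4],[[0,0,0],[0,0,-18],0.4],[[0,0,0],[0,0,-18],0.4]]'
python3 - <<'E'
from plan import *
for c in ['wrist','scene']:
    v=cam(c); save(c+'11',v[0])
    box=lambda X,x0,x1,y0,y1,z0,z1:(X[...,0]>x0)&(X[...,0]<x1)&(X[...,1]>y0)&(X[...,1]<y1)&(X[...,2]>z0)&(X[...,2]<z1)
    for n,b in dict(knob=(.3,.48,.25,.45,.234,.25),grip=(.48,.65,.18,.25,.195,.22)).items():
        for P in blobs(v,lambda X:box(X,*b),60): print(c,n,len(P),*rect(P),np.percentile(P[:,2],[5,50,95]))
E
```

```text
t: 52.95
ee_pos: [0.3928, 0.3506, 0.2158]
eef_rot: [-0.0, 0.891, 0.453, 0.001]
ft_force: [3.1, 1.0, 5.4]
gripper_width: 0.148
grasp_force: 29.9
t: 54.32
ee_pos: [0.3918, 0.35, 0.3943]
eef_rot: [0.0, 0.891, 0.453, -0.0]
ft_force: [0.2, 0.2, 0.6]
gripper_width: 0.4
grasp_force: 0.0
wrist knob 861 [0.3917 0.3498] [51.488  13.2218] 54.18132019042969 [0.2402 0.242  0.2434]
wrist grip 1166 [0.5531 0.2172] [70.1717 14.6355] -6.410896301269531 [0.1969 0.2036 0.2051]
scene knob 102 [0.395  0.3468] [51.3214 16.6443] 50.27860641479492 [0.235  0.2405 0.2444]
scene grip 149 [0.5569 0.2151] [70.9847 16.2894] -7.177833557128906 [0.1965 0.2023 0.2059]
```

View pics/wrist11.png

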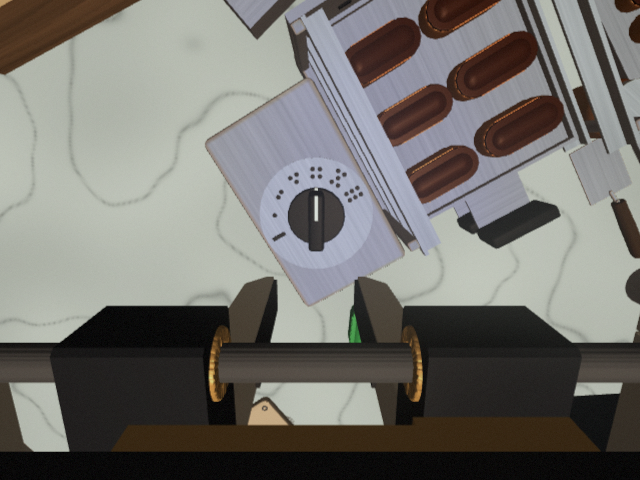

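The pointer at (316,190) stands at the four-dot mark (54.2°, target 54°). The pan is home with all six eclairs, and the gripper is clear, so I hand in.

```bash
python3 -c "
from rig import ticket
print(ticket.hand_in())"
```

```text
the job is handed in; nothing more can be done
None
```

The job is handed in: all six eclairs lie flat in the pan, the pan is home on the middle runners against the back wall, and the selector was turned to four dots and released, at about 54 s on the robot's clock; the hand-in returned no verdict.

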